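# Find the crock lid that rocks and turn it home

### The arm

A 6-joint arm with a two-finger parallel gripper is mounted at the origin on a cart in front of the work surface, level with it; the furniture and walls round the work are solid. World frame = base frame: x ahead of the robot, y to its left, z up, the work surface at z = 0. Lengths are in mm, angles in rad, forces in N, time in s.
With the tool pointing down it reaches from about 300 to 775 mm from the base axis. Payload 14.6 kg.
Tool frame: the origin (TCP) lies on the centre line of the jaws, within the pads' length; the fingertips stand 19 mm ahead of it and the grasp point (between the pads) is the TCP (bot.tip_reach is the distance from the TCP to the fingertips, in mm); z points along the fingers, y is the line along which they close (so a half turn about z gives the same grasp; the last joint's range is limited). The gripper opens to 85 mm and grips with 20 to 120 N. Pads are 22 mm wide; open, the fingers measure 114 mm over their backs; the gripper's body (76 mm by 85 mm) begins 54 mm behind the grasp point. The pads swing forward as they close: fully open they stand 13 mm farther back than shut.
Start: joints at [-1.239, 0.3, 1.521, -0, 1.321, -0.067], TCP at [213.564, -506.833, 250.281] pointing down, gripper open.
Joint ranges: [-3.03, 3.03], [-0.79, 2.21], [0.23, 2.52], [-1.04, 4.18], [0, 3.07], [-2.55, 2.55]. Speed limits (rad/s): [2.22, 2.22, 2.57, 3.14, 3.14, 3.14].

### API

Orientations are given as a unit quaternion [w, x, y, z].
In Python, from rig import bot gives the robot as it stands. Calls block until the motion is done:
- bot.move_to(position, orientation): joint-space move of the TCP to a pose.
- bot.servo_line(position, attitude=None, speed=150, until_force=None): straight line of the TCP; attitude=None keeps the orientation; speed is the mean speed in mm/s. With until_force (N) it stops when the force on the tool has changed by that much, and returns True; else False.
- bot.move_joints(angles): joint-space move.
- bot.move_gripper(opening, grip_force=None): finger opening in mm; grip_force is the grip in N (None keeps the last); returns when the fingers have stopped.
- bot.dwell(seconds).
- bot.ik(position, orientation): joint angles nearest the present ones, or None.
- bot.read_state(): the state.
- bot.read_camera(name): name is "side" or "top"; returns a dict with "image" (384x512x3 uint8, blue, green, red), "depth" (384x512 float32, mm along the optical axis (not along the pixel's ray), 0 where there is no reading), "fovy" (degrees; the focal length in pixels is half the picture's height over the tangent of half this angle, whatever the lens; pixels are square), "cx", "cy" (the principal point, pixels), "eye" and "attitude" of the camera in the world. Camera axes: x right, y down, z forward; pixel columns grow to the right and rows downward; lengths in mm; the calibration is good to about 2 mm. A picture is of the moment at which its call begins.
A pose or a line that the arm cannot do raises bot.MotionError and nothing moves.
- bot.finish_job(): hands the job in; it is judged then, once.
The state is a dict: "clock": time; "joint_positions": joint angles; "qvel": joint speeds; "effort": joint torques, N m; "ee_pos": TCP position; "tool_rot": TCP orientation; "ft_force": force on the tool from outside, world axes, zero at the start; "moment": the same for the moment, N m; "grip_width": finger opening in mm; "grip_force": force on a finger pad.
Only numpy, scipy, OpenCV 4.12 (cv2) and the standard library are available. Lean on these libraries where they do the work, as an engineer would, in place of code of your own. Each camera call takes 0.05 s, during which the arm holds its last target. There are 200 camera calls.

### The job

One of the three storage crocks on the tray has a lid that was not turned home, so that it stands on its two lugs and rocks. Going from left to right, press each of the three lids with a fingertip on the flat beside its bar, near the edge, to find the one that rocks; then push the end of that lid's bar round until the lid drops into its notches and lies flat on the rim like the others. Use the fingers only to press and push: lift no lid out of its crock, leave the other two seated, and leave the things beside the tray where they stand.

Things in the scene. Friction and masses are not known exactly. Their poses are not given: they have to be found in the camera images.
- crock_tray: wooden tray, 150 x 450 mm, with three identical white stoneware crocks in a row; fixed, heavy. Origin: centre of its underside, on the table; x across the tray, away from the robot; y along the row, to the robot's left. Crocks 109 mm across the belly, 145 mm apart, rim 103 mm above the table. Two small ear handles per crock, front and back (-x, +x), reaching 69 mm from the crock's axis, at two thirds of its height
- mouth_left (a point): centre of the mouth of the left-hand (tray +y) crock, level with its rim, 103 mm above the table; axes as the tray's. Mouth 86 mm wide, rim 100 mm across outside, with two notches 15 mm wide and 6.5 mm deep at -x and +x, above the ears, for the lid's lugs
- mouth_middle (a point): centre of the mouth of the middle crock, level with its rim, 103 mm above the table; axes as the tray's. Mouth 86 mm wide, rim 100 mm across outside, with two notches 15 mm wide and 6.5 mm deep at -x and +x, above the ears, for the lid's lugs
- mouth_right (a point): centre of the mouth of the right-hand (tray -y) crock, level with its rim, 103 mm above the table; axes as the tray's. Mouth 86 mm wide, rim 100 mm across outside, with two notches 15 mm wide and 6.5 mm deep at -x and +x, above the ears, for the lid's lugs
- lid_a: one of three identical loose wooden lids, 160 g: disc 101 mm across, 10 mm thick, with a straight bar grip across its top (80 mm long, along the lid's x, 12 mm wide, top 28 mm above the disc's underside). Origin: centre of the disc's underside, z up. Seated: disc flat on the rim, origin at a mouth point, bar along the tray's x, in line with the crock's ears. Which lid is in which crock varies
- lid_b: another of the three, like lid_a. Under each disc: a plug 80 mm across, 12 mm deep, that hangs in the mouth, and two lugs 9 mm wide, 5 mm deep, 45 mm from the centre below the ends of the bar. One of the three lids starts unseated: lugs on top of the rim, 5 mm high, bar turned 0.35 to 0.8 rad anticlockwise (from above) from the seated direction; at a light touch it tips about its bar's line
- lid_c: another of the three, like lid_a. An unseated lid turns in the mouth under 1 to 3 N pushed sideways at the end of its bar (shortest way home: clockwise from above), drops by its own weight once the lugs are over the notches, and then turns no farther than some 4 degrees either way. A seated lid gives nowhere when pressed
- pepper_mill: turned wooden pepper mill, 58 mm across, 150 mm tall, standing loose beside the tray; origin at the centre of its foot; to be left alone
- shaker: small glass and metal shaker, 44 mm across, 90 mm tall, standing loose beside the tray; origin at the centre of its foot; to be left alone
- garlic: garlic bulb, 50 mm across, 48 mm tall, standing loose beside the tray; origin at the centre of its foot; to be left alone
- ramekin: small stoneware ramekin, 61 mm across, 37 mm tall, standing loose beside the tray; origin at the centre of its foot; to be left alone
Mind the look-alikes: they are no part of the job. Leave any green look-alike of the lid_c alone. Leave any turquoise look-alike of the lid_b alone.

How it is judged (in metres and radians):
On the way, in this order (a step that is already met when the one before it is completed fails the run):
1. the lid of the left crock is pressed down by a finger at its edge (if it is the loose one, so that it rocks: tilts by more than 0.03 rad) (((contact force between the fingers and lid_a above 0.5 N and horizontal distance between lid_a and mouth_left below 0.02 m and (angle between lid_a's own z axis and vertical above 0.03 rad or (z of lid_a in the frame of crock_tray below 0.105 m and angle between lid_a's own z axis and vertical below 0.025 rad))) or (contact force between the fingers and lid_b above 0.5 N and horizontal distance between lid_b and mouth_left below 0.02 m and (angle between lid_b's own z axis and vertical above 0.03 rad or (z of lid_b in the frame of crock_tray below 0.105 m and angle between lid_b's own z axis and vertical below 0.025 rad))) or (contact force between the fingers and lid_c above 0.5 N and horizontal distance between lid_c and mouth_left below 0.02 m and (angle between lid_c's own z axis and vertical above 0.03 rad or (z of lid_c in the frame of crock_tray below 0.105 m and angle between lid_c's own z axis and vertical below 0.025 rad))))), for 0.1 s.
2. the lid of the middle crock is pressed down by a finger at its edge (if it is the loose one, so that it rocks: tilts by more than 0.03 rad) (((contact force between the fingers and lid_a above 0.5 N and horizontal distance between lid_a and mouth_middle below 0.02 m and (angle between lid_a's own z axis and vertical above 0.03 rad or (z of lid_a in the frame of crock_tray below 0.105 m and angle between lid_a's own z axis and vertical below 0.025 rad))) or (contact force between the fingers and lid_b above 0.5 N and horizontal distance between lid_b and mouth_middle below 0.02 m and (angle between lid_b's own z axis and vertical above 0.03 rad or (z of lid_b in the frame of crock_tray below 0.105 m and angle between lid_b's own z axis and vertical below 0.025 rad))) or (contact force between the fingers and lid_c above 0.5 N and horizontal distance between lid_c and mouth_middle below 0.02 m and (angle between lid_c's own z axis and vertical above 0.03 rad or (z of lid_c in the frame of crock_tray below 0.105 m and angle between lid_c's own z axis and vertical below 0.025 rad))))), for 0.1 s.
3. the lid of the right crock is pressed down by a finger at its edge (if it is the loose one, so that it rocks: tilts by more than 0.03 rad) (((contact force between the fingers and lid_a above 0.5 N and horizontal distance between lid_a and mouth_right below 0.02 m and (angle between lid_a's own z axis and vertical above 0.03 rad or (z of lid_a in the frame of crock_tray below 0.105 m and angle between lid_a's own z axis and vertical below 0.025 rad))) or (contact force between the fingers and lid_b above 0.5 N and horizontal distance between lid_b and mouth_right below 0.02 m and (angle between lid_b's own z axis and vertical above 0.03 rad or (z of lid_b in the frame of crock_tray below 0.105 m and angle between lid_b's own z axis and vertical below 0.025 rad))) or (contact force between the fingers and lid_c above 0.5 N and horizontal distance between lid_c and mouth_right below 0.02 m and (angle between lid_c's own z axis and vertical above 0.03 rad or (z of lid_c in the frame of crock_tray below 0.105 m and angle between lid_c's own z axis and vertical below 0.025 rad))))), for 0.1 s.
4. after that, the loose lid has dropped home (z of lid_b in the frame of crock_tray below 0.105 m and angle between lid_b's own z axis and vertical below 0.025 rad), for 0.2 s.
At the end, for the whole second after the job is handed in: all three lids lie flat on their crocks' rims (within 2 mm of height and 0.025 rad of tilt), lugs in the notches (bar within 0.15 rad of the tray's x), still, each within 20 mm of where it began; the mill, shaker, garlic and ramekin stand within 30 mm of where they began (all of step 4 and z of each of lid_a, lid_c in the frame of crock_tray below 0.105 m and angle between each of lid_a, lid_c's own z axis and vertical below 0.025 rad and angle between the x axis of each of lid_a, lid_b, lid_c and the x axis of crock_tray, either way round below 0.15 rad and distance of each of lid_a, lid_b, lid_c from where it was at the start of the episode below 0.02 m and linear speed of each of lid_a, lid_b, lid_c below 0.02 m/s and distance of each of pepper_mill, shaker, garlic, ramekin from where it was at the start of the episode below 0.03 m and angle between each of pepper_mill, shaker, garlic, ramekin's own z axis and vertical below 0.2 rad); the robot touches nothing.
It fails at once if a lid is lifted out (20 mm above its seat) (z of any of lid_a, lid_b, lid_c in the frame of crock_tray above 0.123 m).
It fails at once if a thing beside the tray is shoved more than 30 mm or tipped over (distance of any of pepper_mill, shaker, garlic, ramekin from where it was at the start of the episode above 0.03 m or angle between any of pepper_mill, shaker, garlic, ramekin's own z axis and vertical above 0.3 rad).
It also fails if it takes over 64 s, if anything falls off the work surface, if the arm or the gripper's body presses on something with over 40 N, if the wrist force passes 120 N, or if a joint passes its speed limit or range.

## Working session

There is one attempt and no reset: what is moved stays moved. The work goes in short steps, each a Python script; the robot and the scene stay as the last script left them, time stands still between calls to the robot, and variables do not carry over. Pictures are saved under pics/ and viewed, at most 10 in all, crops included, and the job is handed in when it is done.

```bash
ls; mkdir -p pics
cat > h.py <<'E'
import numpy as np, cv2
from scipy.spatial.transform import Rotation as R
from rig import bot
def rot(q): return R.from_quat([q[1],q[2],q[3],q[0]]).as_matrix()
def cloud(c):
    h,w=c["depth"].shape; f=h/2/np.tan(np.radians(c["fovy"])/2)
    u,v=np.meshgrid(np.arange(w),np.arange(h)); d=c["depth"]
    P=np.stack([(u-c["cx"])/f*d,(v-c["cy"])/f*d,d],-1)
    return P@rot(c["attitude"]).T+np.array(c["eye"])
E
python3 - <<'E'
from h import *
a=bot.read_camera("top");b=bot.read_camera("side")
np.save("top.npy",a,allow_pickle=True);np.save("side.npy",b,allow_pickle=True)
cv2.imwrite("pics/top.png",a["image"]);cv2.imwrite("pics/side.png",b["image"])
for c in(a,b):print(c["fovy"],c["cx"],c["cy"],c["eye"],c["attitude"])
s=bot.read_state();print(s["tool_rot"],s["ft_force"],s["clock"])
E
```

```text
pics
42.213519973318675 255.84183481634832 181.1121771832759 [ 449.44620947  135.95682888 1207.70859697] [ 0.02102009 -0.69912702  0.71360502 -0.03933738]
53.82023595472481 251.68397700909694 190.9816931915445 [ 475.84915363 -510.7599133   633.54429792] [-0.41285299  0.90877257 -0.05827254  0.01700378]
[-5.29897946e-04  9.80189065e-01  1.98063405e-01 -6.13335219e-05] [-0.38909543 -0.32655855 -0.9626879 ] 0.1
```

View pics/top.png

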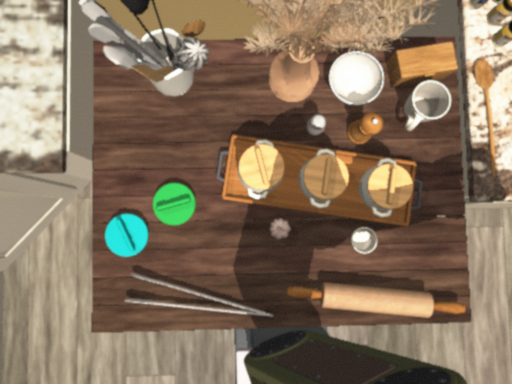

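View pics/side.png

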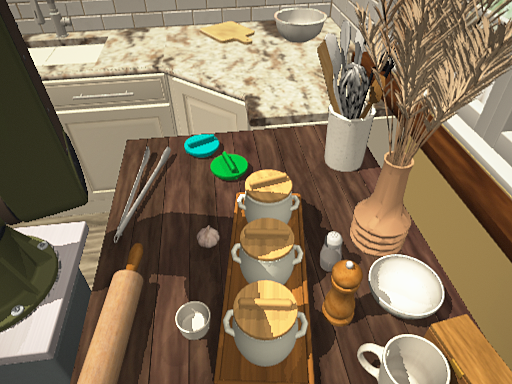

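The top view shows three wooden-lidded crocks at about (261,167), (325,177) and (388,187). The green (174,204) and turquoise (126,235) lids on the table are look-alikes and not part of the job. The mill (365,127), shaker (317,124), garlic (280,228) and ramekin (364,240) stand beside the tray. The left lid's bar looks turned away from the line of its ears, so I'll measure the bars and confirm in a crop.

Run:
```python
from h import *
c=np.load("top.npy",allow_pickle=True).item();P=cloud(c)
f=192/np.tan(np.radians(c["fovy"])/2)
def ray(u,v,z):
    d=rot(c["attitude"])@np.array([(u-c["cx"])/f,(v-c["cy"])/f,1]);e=np.array(c["eye"]);return e+d*(z-e[2])/d[2]
hsv=cv2.cvtColor(c["image"],cv2.COLOR_BGR2HSV)
C=[]
for u,v in((261,167),(325,177),(388,187)):
    p=P[v-32:v+33,u-32:u+33].reshape(-1,3)
    d=p[(p[:,2]>105)&(p[:,2]<123)]; b=p[(p[:,2]>124)&(p[:,2]<145)]
    allp=p[(p[:,2]>105)&(p[:,2]<145)]
    (x,y),r=cv2.minEnclosingCircle(allp[:,:2].astype(np.float32))
    w,V=np.linalg.eigh(np.cov(b[:,:2].T));a=V[:,1]*np.sign(V[0,1])
    print("disc",x.round(1),y.round(1),r.round(1),"med",np.median(d,0).round(1),"rng",np.ptp(allp,0).round(),"| bar",b.mean(0).round(1),len(b),"ang",np.arctan2(a[1],a[0]).round(3), "len",np.ptp(b[:,:2]@a).round())
    C.append(np.median(allp[:,:2],0))
C=np.array(C);t=C[0]-C[2];print("row len",np.linalg.norm(t),"yaw",np.arctan2(-t[0],t[1]))
for n,u,v,z in(("mill",365,127,0),("shaker",317,124,80),("garlic",280,228,30),("ramekin",364,240,30)):
    p=P[v-14:v+15,u-14:u+15].reshape(-1,3);p=p[p[:,2]>15];print(n,np.median(p,0).round(),p.max(0).round(),p.min(0).round())
cv2.imwrite("pics/crop.png",cv2.resize(c["image"][130:230,215:425],None,fx=3.8,fy=3.8,interpolation=cv2.INTER_CUBIC))
```

```text
Traceback (most recent call last):
AttributeError: 'float' object has no attribute 'round'
```

```bash
cat > m.py <<'E'
from h import *
np.set_printoptions(suppress=True,precision=3)
c=np.load("top.npy",allow_pickle=True).item();P=cloud(c)
C=[]
for u,v in((261,167),(325,177),(388,187)):
    p=P[v-32:v+33,u-32:u+33].reshape(-1,3)
    d=p[(p[:,2]>105)&(p[:,2]<123)]; b=p[(p[:,2]>124)&(p[:,2]<145)]
    allp=p[(p[:,2]>105)&(p[:,2]<145)]
    cc=cv2.minEnclosingCircle(allp[:,:2].astype(np.float32))
    w,V=np.linalg.eigh(np.cov(b[:,:2].T));a=V[:,1]*np.sign(V[0,1])
    print("disc",np.round([*cc[0],cc[1]],1),"med",np.median(d,0).round(1),"rng",np.ptp(allp,0).round(),"| bar",b.mean(0).round(1),len(b),"ang",np.arctan2(a[1],a[0]).round(3), "len",np.ptp(b[:,:2]@a).round())
    C.append(np.median(allp[:,:2],0))
C=np.array(C);t=C[0]-C[2];print(C,"row len",np.linalg.norm(t),"yaw",np.arctan2(-t[0],t[1]))
for n,u,v in(("mill",365,127),("shaker",317,124),("garlic",280,228),("ramekin",364,240)):
    p=P[v-14:v+15,u-14:u+15].reshape(-1,3);p=p[p[:,2]>15];print(n,np.median(p,0).round(),p.max(0).round(),p.min(0).round())
cv2.imwrite("pics/crop.png",cv2.resize(c["image"][130:230,215:425],None,fx=3.8,fy=3.8,interpolation=cv2.INTER_CUBIC))
E
python3 m.py
```

```text
disc [574.   94.7  50.5] med [573.5  95.7 118.4] rng [99. 98. 33.] | bar [573.   95.  134.5] 214 ang 0.231 len 86.0
disc [549.7 -47.9  50.6] med [549.2 -43.4 113.5] rng [ 99. 100.  29.] | bar [549.6 -47.3 130. ] 203 ang -0.171 len 80.0
disc [ 525.9 -190.7   50.8] med [ 525.4 -184.2  113.4] rng [99. 99. 31.] | bar [ 525.9 -189.7  130.1] 210 ang -0.167 len 83.0
[[ 573.325   95.445]
 [ 549.41   -45.568]
 [ 525.287 -186.75 ]] row len 286.25484752381186 yaw -0.1686131857896497
mill [ 659. -141.  127.] [ 691.  136. 1208.] [ 449. -171.   17.]
shaker [674. -35.  80.] [ 697.  136. 1208.] [449. -62.  16.]
garlic [436.  52.  33.] [ 459.  136. 1208.] [412.  27.  16.]
ramekin [ 404. -157.   34.] [ 449.  136. 1208.] [ 375. -175.   15.]
```

View pics/crop.png

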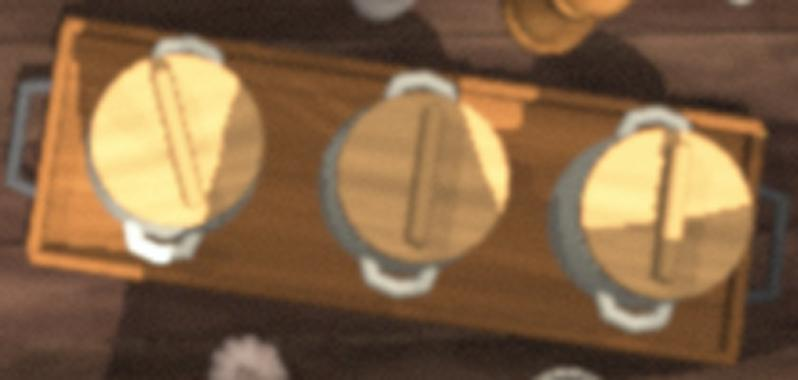

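The left lid is the odd one. Its bar is at 0.231 rad, 0.40 rad anticlockwise from the tray's x at −0.168, and its top is 5 mm higher than the others. The disc size, row length (289 mm) and seated height (113 mm) all match the description. Next I press the three lids from left to right.

```bash
cat >> h.py <<'E'
def down(a): return [0,np.cos(a/2),np.sin(a/2),0]
T=bot.tip_reach
def f(): return np.round(bot.read_state()["ft_force"],1)
E
python3 - <<'E'
from h import *
bot.move_gripper(0); print("tip",T,bot.read_state()["grip_width"])
for (x,y),b,zt in (((574,94.7),.231,118.4),((549.7,-47.9),-.169,113.4),((525.9,-190.7),-.169,113.4)):
    p=np.array([x-33*np.sin(b),y+33*np.cos(b)]); q=down(b+np.pi/2)
    bot.move_to([*p,200+T],q)
    bot.servo_line([*p,zt+10+T])
    hit=bot.servo_line([*p,zt-8+T],speed=15,until_force=4)
    bot.dwell(.3); s=bot.read_state(); print(hit,(s["ee_pos"]-np.array([0,0,T])).round(1),f(),round(s["clock"],1))
    bot.servo_line([*p,170+T])
c=bot.read_camera("top");np.save("top.npy",c,allow_pickle=True);print(bot.read_state()["clock"])
E
sed -i 's/^for n,u.*/for n,u,v in []:/' m.py; python3 m.py
```

```text
tip 19.0 0.43449099157741894
True [566.5 126.9 115.3] [-1.8  0.3  6.3] 5.2
True [555.3 -15.4 113.1] [ 0.2 -0.   4.6] 8.1
True [ 531.5 -158.2  113.1] [-0.3 -0.2  6.3] 10.9
11.5167
disc [574.1  95.   50.4] med [573.1  95.6 118.4] rng [98. 98. 28.] | bar [573.5  95.3 134.6] 213 ang 0.226 len 84.0
disc [549.9 -47.6  50.4] med [549.3 -43.  113.6] rng [99. 99. 31.] | bar [549.6 -47.1 130. ] 206 ang -0.169 len 81.0
  avg = a.mean(axis, **keepdims_kw)
  ret = um.true_divide(
m.py:10: RuntimeWarning: Degrees of freedom <= 0 for slice
  w,V=np.linalg.eigh(np.cov(b[:,:2].T));a=V[:,1]*np.sign(V[0,1])
  c *= np.true_divide(1, fact)
  c *= np.true_divide(1, fact)
m.py:11: RuntimeWarning: Mean of empty slice.
  print("disc",np.round([*cc[0],cc[1]],1),"med",np.median(d,0).round(1),"rng",np.ptp(allp,0).round(),"| bar",b.mean(0).round(1),len(b),"ang",np.arctan2(a[1],a[0]).round(3), "len",np.ptp(b[:,:2]@a).round())
Traceback (most recent call last):
  File "m.py", line 11, in <module>
    print("disc",np.round([*cc[0],cc[1]],1),"med",np.median(d,0).round(1),"rng",np.ptp(allp,0).round(),"| bar",b.mean(0).round(1),len(b),"ang",np.arctan2(a[1],a[0]).round(3), "len",np.ptp(b[:,:2]@a).round())
                                                                                                                                                                                     ~~~~~~^^^^^^^^^^^
ValueError: zero-size array to reduction operation maximum which has no identity
```

Pressing the left lid moved it down about 3 mm under the finger. The other two were rigid at the seated height. I now push the near end of the left bar clockwise along an arc.

```bash
cat > push.py <<'E'
from h import *
C=np.array([574,95.]); Z=124.5+T
def pose(th,off=17,r=30):   # finger on the -y side of the near end of a bar at angle th
    u=np.array([np.cos(th),np.sin(th)]);n=np.array([-u[1],u[0]])
    return C-r*u-off*n
def push(a,b,n):
    for th in np.linspace(a,b,n):
        hit=bot.servo_line([*pose(th),Z],attitude=down(th+np.pi/2),speed=25,until_force=10)
        s=bot.read_state();print(round(th,3),hit,np.round(s["ee_pos"],1),f(),round(s["clock"],1))
        if hit: break
    return th
E
python3 - <<'E'
from push import *
p=pose(.228,26)
bot.move_to([*p,200+T],down(.228+np.pi/2)); print(f())
bot.servo_line([*p,Z])
th=push(.228,-.20,9)
p=pose(th,28); bot.servo_line([*p,Z],speed=60); bot.servo_line([*p,220+T])
bot.move_to([420,-150,300],down(1.5))
c=bot.read_camera("top");np.save("top.npy",c,allow_pickle=True)
E
sed -i 's/(325,177),(388,187))/(325,177))/; s/C\[2\]/C[1]/' m.py; python3 m.py
```

```text
[-0.8 -0.6 -0. ]
0.228 False [548.7  71.8 143.7] [-0.4 -0.   0.4] 13.6
0.174 False [547.4  73.  143.5] [-0.1  0.3  0.3] 13.8
0.121 False [546.3  74.5 143.5] [-0.3  0.1  0.3] 14.1
0.067 False [545.2  76.  143.5] [-1.   0.3  0.8] 14.3
0.014 False [544.3  77.5 143.5] [ 0.6 -1.3  1.1] 14.6
-0.04 False [543.4  79.2 143.5] [ 0.2  0.5 -0.4] 14.8
-0.093 False [542.6  80.8 143.5] [-0.6  0.3 -0.2] 15.1
-0.147 False [541.9  82.5 143.5] [ 0.3 -0.4 -0.5] 15.3
-0.2 False [541.3  84.3 143.5] [-0.5 -0.5  0.2] 15.6
disc [573.1  96.9  51.4] med [572.1  99.9 115.9] rng [100. 100.  35.] | bar [571.6  98.2 132.5] 206 ang -0.122 len 89.0
disc [550.  -47.8  50.4] med [549.2 -43.3 113.5] rng [99. 99. 31.] | bar [549.9 -47.3 130. ] 203 ang -0.172 len 81.0
[[571.995  98.166]
 [549.348 -45.625]] row len 145.5637894397759 yaw -0.15621434976162854
```

View pics/crop.png

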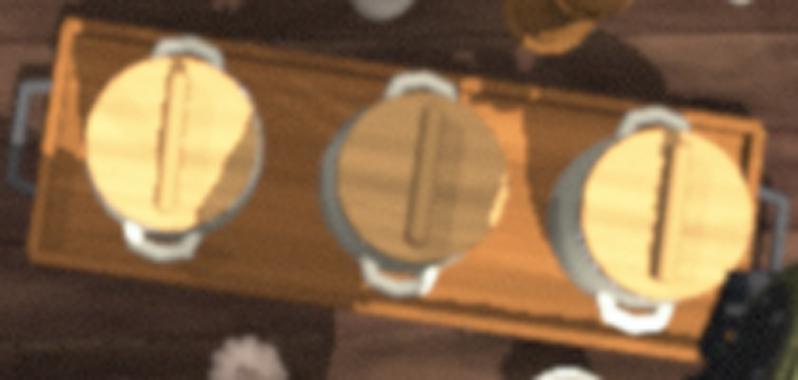

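The crop shows the left bar (175,60)–(165,205) almost in line with its ears. The disc is still about 2.5 mm high and has shifted about 3 mm to +y. I'll check which way it tilts.

```bash
cat > tilt.py <<'E'
from h import *
def tilt(cen=(572.5,97)):
    c=bot.read_camera("top");P=cloud(c).reshape(-1,3)
    q=P[np.hypot(P[:,0]-cen[0],P[:,1]-cen[1])<62]
    a=q[(q[:,2]>105)&(q[:,2]<145)]; cc=cv2.minEnclosingCircle(a[:,:2].astype(np.float32))
    b=a[a[:,2]>125]; w,V=np.linalg.eigh(np.cov(b[:,:2].T)); v=V[:,1]*np.sign(V[0,1])
    d=a[(a[:,2]<123)&(np.hypot(a[:,0]-cen[0],a[:,1]-cen[1])<46)]
    A=np.c_[d[:,:2]-cen,np.ones(len(d))]; k=np.linalg.lstsq(A,d[:,2],rcond=None)[0]
    r=d[:,2]-A@k; m=abs(r)<2; k=np.linalg.lstsq(A[m],d[m,2],rcond=None)[0]
    print("c",np.round(cc[0],1),"r",round(cc[1],1),"ang",np.arctan2(v[1],v[0]).round(3),"bar c",b.mean(0).round(1),"slope",k.round(3))
if __name__=="__main__": tilt(); tilt((549.7,-47.9))
E
python3 tilt.py
```

```text
c [573.7  96.9] r 51.5 ang -0.127 bar c [571.6  98.1 132.3] slope [ 5.80000e-02 -4.00000e-03  1.15952e+02]
c [550.  -47.7] r 50.3 ang -0.171 bar c [549.7 -47.4 130.2] slope [-1.00000e-03 -4.00000e-03  1.13565e+02]
```

The near lug has dropped in, but the far lug is still on the rim, 4–5 mm too far to +y. I'll nudge the far end of the bar toward −y, which is still clockwise.

Run:
```python
from push import *
from tilt import tilt
th=-.168;u=np.array([np.cos(th),np.sin(th)]);n=np.array([-u[1],u[0]])
g=lambda off:C+30*u+off*n
bot.move_to([*g(31),200+T],down(th+np.pi/2)); bot.servo_line([*g(31),Z])
for o in(23,21,19,17.5,16.5,15.5):
    hit=bot.servo_line([*g(o),Z],speed=20,until_force=8); s=bot.read_state();print(o,hit,f(),round(s["clock"],1))
    if hit:break
bot.servo_line([*g(31),Z],speed=60);bot.servo_line([*g(31),220+T])
bot.move_to([420,-150,300],down(1.5))
tilt()
```

```text
23 False [-0.1  0.5 -0.5] 20.3
21 False [ 0.9  1.4 -0.9] 20.6
19 False [-0.4 -0.2  0.9] 20.8
17.5 False [-0.7 -0.1  0.5] 21.1
16.5 False [-0.2 -0.3  0.4] 21.3
15.5 False [ 0.4 -0.2 -0.2] 21.6
c [572.7  95.4] r 50.6 ang -0.18 bar c [571.9  95.7 130.2] slope [3.00000e-03 1.00000e-03 1.13536e+02]
```

The left lid now lies flat at seated height, with its bar in line. I'll do a last check on all three lids and hand in.

Run:
```python
from tilt import *
bot.move_to([400,150,350],down(1.5)); 
for c in((573,95),(549.7,-47.9),(525.9,-190.7)):tilt(c)
print(f(),bot.read_state()["clock"]); print(bot.finish_job())
```

```text
c [572.7  95.4] r 50.3 ang -0.18 bar c [572.3  95.6 130.3] slope [ 5.00000e-03 -4.00000e-03  1.13527e+02]
c [549.7 -48. ] r 50.6 ang -0.177 bar c [549.8 -47.2 130.3] slope [1.00000e-03 0.00000e+00 1.13379e+02]
c [ 525.8 -190.6] r 50.9 ang -0.169 bar c [ 525.5 -189.7  130. ] slope [-1.00000e-03  1.00000e-03  1.13641e+02]
[ 0.  -0.   0.3] 25.4167
the job is handed in; nothing more can be done
None
```

I pressed all three lids from left to right, found the left one loose and turned it home; at the last check all three lay flat with their bars in line, and the job was handed in at about 25 s, though no verdict came back.

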